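# Clamp the milk tin in the tin-opening board and lock it

### The arm

A 6-joint arm with a two-finger parallel gripper is mounted at the origin on a cart in front of the work surface, level with it; the furniture and walls round the work are solid. World frame = base frame: x ahead of the robot, y to its left, z up, the work surface at z = 0. Lengths are in m, angles in rad, forces in N, time in s.
With the tool pointing down it reaches from about 0.425 to 0.95 m from the base axis. Payload 3.5 kg.
Tool frame: the origin (TCP) lies between the finger pads; the fingertips stand 22 mm ahead of it and the grasp point (between the pads) lies 3 mm ahead of it (ctrl.nose_length is the z of the fingertips in the tool frame, in m); z points along the fingers, y is the line along which they close (so a half turn about z gives the same grasp; the last joint's range is limited). The gripper opens to 85 mm and grips with 20 to 120 N. Pads are 22 mm wide; open, the fingers measure 114 mm over their backs; the gripper's body (76 mm by 85 mm) begins 54 mm behind the grasp point. The pads swing forward as they close: fully open they stand 13 mm farther back than shut.
Start: joints at [1.047, 0.286, 1.577, -0, 1.279, -0.15], TCP at [0.246, 0.628, 0.22] pointing down, gripper open.
Joint ranges: [-2.77, 2.77], [-0.9, 2.22], [0.21, 2.48], [-1.53, 4.67], [0.24, 2.81], [-2.84, 2.84]. Speed limits (rad/s): [2.79, 2.79, 3.14, 3.14, 3.14, 3.14].

### API

Orientations are given as a unit quaternion [x, y, z, w].
In Python, from plant import ctrl gives the robot as it stands. The module is installed in compiled form; this text tells all that it offers.
- The arm moves only by the tool send_rows, never from a script. Its argument "rows" is text: rows parted by semicolons, each of 7 numbers parted by spaces: the turn, a rotation vector about the tool's x, y, z in shares of 2 pi rad (1.0 is 2 pi rad), then the shift along the tool's x, y, z in normalised numbers (1 is 1000 mm), then the opening, from -1 (shut) to 1 (fully open). A call has 1 to 8 rows; each row is the pose to reach, as a shift and turn from the pose commanded when the call began, along the tool's axes at that moment; what a row does not reach only later rows make up. A row lasts 1/8 s, in which the tool goes at most 62.5 mm and 10.7 degrees, less where a joint would pass 70% of its speed; a pose out of reach is approached as far as the arm can. A call with a gripper value outside its range is refused whole. The fingers move at their own pace and stop on an object; "grip_force" is the grip in N (left out, the last holds). Time passes only in rows, so rows that repeat a pose let the fingers close. It gives the time, the measured TCP pose, the force, the opening and the grip force at its end, in the units of the state.
- ctrl.get_state(): the state, without advancing time (a new reading comes with each control period).
- ctrl.read_camera(name): name is "scene" or "top" or "wrist"; returns a dict with "color" (400x640x3 uint8, red, green, blue), "fx", "fy", "cx", "cy" (pixels), "D" ([k1, k2, p1, p2, k3] as OpenCV has them; the pictures are not rectified), "extrinsics" (4x4, takes a point from world to camera coordinates). Camera axes: x right, y down, z forward; pixel columns grow to the right and rows downward; lengths in m; the calibration is good to about 2 mm. A picture is of the moment at which its call begins. There is no depth.
- ctrl.sign_off(): hands the job in; it is judged then, once.
Trained networks look in a picture, given as the dict that the camera call returned (one of the last four; its "shot" number tells which), for a name from the list of things; names that differ only in an ending like _2 or _b are one class to them, and where a whole thing is asked for, a point or a joint stands for the part that bears it (a point fixed in the world has none). Each returns a list of dicts, best first, with "p" (0 to 1); they miss things now and then, are a little off and sometimes report something else, mostly with a low value. They report only what shows in the picture. A call takes as long as a camera call. They do not tell look-alikes from the thing itself.
- ctrl.look_for(picture, target): "position" ([x, y, z] in m, in the coordinates of the camera as it stood for that picture, good to about 4 mm: the middle of the surface that is visible of it).
The state is a dict: "time": time; "qpos": joint angles; "dq": joint speeds; "joint_efforts": joint torques, N m; "eef_pos": TCP position; "tcp_rot": TCP orientation; "contact_force": force on the tool from outside, world axes, zero at the start; "wrist_torque": the same for the moment, N m; "opening": opening from 0.0 (shut) to 1.0 (fully open); "finger_force": force on a finger pad.
Only numpy, scipy, OpenCV 4.12 (cv2) and the standard library are available. Lean on these libraries where they do the work, as an engineer would, in place of code of your own. Each camera call takes 0.05 s, during which the arm holds its last target. There are 200 camera calls.

### The job

The tin of milk is about to be opened on the clamp board. Slide the sliding stop along its rails until it holds the tin snugly and gently, upright, against the fixed block; then tighten the black lock knob clockwise until you feel it bite, that is until its resistance rises sharply, and give it an eighth of a turn more from that point, no further, or the thread strips. Leave the things standing around where they are.

Things in the scene. Friction and masses are not known exactly. Their poses are not given: they have to be found in the camera images.
- clamp_board: wooden clamp board, fixed to the worktop, 150 (x) x 270 (y) mm; origin at the centre of its underside, its top 18 mm higher. y runs along the rails, from the sliding stop (-y end) to the fixed dark steel block (+y end), which is 90 wide in x and 50 mm tall above the board's top. A low steel end piece closes the rails at the -y end
- stop: the sliding stop: dark steel carriage 66 (x) x 44 (y) x 40 mm, with a flat jaw plate 80 wide, 48 tall on its +y side; origin on the knob's axis at the height of the board's top. It slides only along the board's y, over 75 mm, with about 3 N of friction, and stays where left. The simple way to move it: hold the knob's bar and push along y, which does not turn the knob
- jaw_face (a point): centre of the stop's flat aluminium jaw face, which looks to the board's +y; 36 mm in +y from the knob's axis, 27 mm above the board's top; axes as the board's
- block_face (a point): centre of the fixed block's flat aluminium face, which looks to the board's -y, 27 mm above the board's top; axes as the board's
- knob_grip (a point): middle of the knob's black plastic grip bar, on the knob's vertical axis, 99 mm above the board's top, well above the tin and the block. The bar is 54 mm long (this point's x), 16 mm thick (its y) and 30 mm high (15 mm above and below this point); below it is a round hub, 28 mm diameter, 14 mm high
- knob (a joint): angle of the lock knob, rad, growing as it is turned clockwise seen from above (tightening); starts between 0 and 0.4. Turns freely (about 0.05 N m) until it bites, somewhere between 0.9 and 2.2, different every time, not visible. There resistance jumps to about 0.3 N m within 0.06 rad, then grows by 0.1 N m per rad. Let go, it springs back by up to 0.08 rad, then stays, so several grips are fine
- washer_top (a point): top of the thin brass washer (20 mm diameter) round the knob's stem on top of the stop; 30.5 mm above jaw_face with the knob slack. Only after the bite does the turning knob press it down, by 0.5 mm per rad: less than can be measured
- milk_tin: closed tin of milk, 58 mm diameter, 72 mm tall, about 0.18 kg, standing loose on the board between the jaw face and the block face; origin at the centre of its underside
- teaspoon: steel teaspoon, in mm 130 x 26 x 11, lying on the clamp board along its +x edge beside the jaws; origin at the centre of its underside; to be left alone
- timer: white square kitchen timer, in mm 62 x 62 x 18, lying on the worktop behind the board; origin at the centre of its underside; to be left alone
- cream_jug: small steel creamer with handle, in mm 58 x 82 x 64, on the worktop in front of the board; origin at the centre of its underside; to be left alone
- matchbox: match box, in mm 62 x 66 x 16, on the worktop in front of the board; origin at the centre of its underside; to be left alone
- pepper: white pepper shaker, in mm 44 diameter x 90 tall, on the worktop in front of the board; origin at the centre of its underside; to be left alone
- scoop: steel coffee scoop, in mm 48 x 99 x 32, on the worktop off the -y end of the board; origin at the centre of its underside; to be left alone
There are look-alikes about, which are no part of the job. What is shaped like the milk_tin but orange or yellow is not meant.

How it is judged:
By the outcome, as a careful person would: the job done as asked, in the order asked, and still so for the second after the job is handed in, with the robot touching nothing.
It also fails if it takes over 72 s, if anything falls off the work surface, if the arm or the gripper's body presses on something with over 40 N, if the wrist force passes 120 N, or if a joint passes its speed limit or range.

## Working session

There is one attempt and no reset: what is moved stays moved. The work goes in short steps, Python scripts to look and compute and a tool call to move; the robot and the scene stay as the last step left them, time stands still between calls to the robot, and variables do not carry over. Pictures are saved under pics/ and viewed, at most 10 in all, crops included, and the job is handed in when it is done.

Besides the shell and the picture viewer there is one more tool, called after ">>>" as name(argument=value, ...), one argument or row to a line, values as JSON. send_rows: Moves the arm, as the interface text tells. Its arguments: {"type":"object","properties":{"rows":{"type":"string"},"grip_force":{"type":"number"}},"required":["rows"]}

```bash
mkdir -p pics; cat > h.py <<'E'
import numpy as np, cv2
from plant import ctrl
from scipy.spatial.transform import Rotation as R
def shot(n,save=None):
    p=ctrl.read_camera(n)
    if save: cv2.imwrite('pics/'+save+'.png',p['color'][:,:,::-1])
    return p
def c2w(p,x):
    E=np.array(p['extrinsics']); return E[:3,:3].T@(np.array(x)-E[:3,3])
def ray(p,uv):
    K=np.array([[p['fx'],0,p['cx']],[0,p['fy'],p['cy']],[0,0,1]])
    n=cv2.undistortPoints(np.array([[uv]],float),K,np.array(p['D'],float))[0,0]
    E=np.array(p['extrinsics']); d=E[:3,:3].T@np.array([n[0],n[1],1]); return -E[:3,:3].T@E[:3,3], d/np.linalg.norm(d)
def atz(p,uv,z):
    o,d=ray(p,uv); return o+d*(z-o[2])/d[2]
def pix(p,X):
    E=np.array(p['extrinsics']); K=np.array([[p['fx'],0,p['cx']],[0,p['fy'],p['cy']],[0,0,1]])
    return cv2.projectPoints(np.array([X],float),cv2.Rodrigues(E[:3,:3])[0],E[:3,3],K,np.array(p['D'],float))[0].reshape(2)
def tri(rays):
    A=np.zeros((3,3));b=np.zeros(3)
    for o,d in rays:
        M=np.eye(3)-np.outer(d,d);A+=M;b+=M@o
    return np.linalg.solve(A,b)
E
python3 - <<'E'
from h import *
s=ctrl.get_state();print(s['time'],s['eef_pos'],s['tcp_rot'],s['contact_force'],s['opening'])
for n in ['scene','top']:
    p=shot(n,n)
    for t in ['clamp_board','stop','jaw_face','block_face','knob_grip','milk_tin','teaspoon','pepper','cream_jug']:
        for r in ctrl.look_for(p,t)[:3]:
            w=c2w(p,r['position']);print(n,t,round(r['p'],2),w.round(3),pix(p,w).round())
E
```

```text
0.0 [0.24612224 0.62781057 0.21877181] [ 1.85824563e-01  9.82582269e-01 -1.08488399e-03 -3.74352587e-04] [-0.17960731  0.26814349 -0.57853812] 1.0012033107633997
scene clamp_board 0.79 [ 0.528 -0.062  0.017] [317. 248.]
scene stop 0.78 [ 0.543 -0.08   0.055] [329. 235.]
scene jaw_face 0.64 [ 0.54  -0.072  0.058] [325. 233.]
scene block_face 0.57 [ 0.527 -0.056  0.02 ] [314. 246.]
scene knob_grip 0.82 [ 0.546 -0.08   0.127] [331. 210.]
scene milk_tin 0.88 [ 0.442 -0.245  0.069] [378. 309.]
scene milk_tin 0.73 [0.541 0.019 0.084] [287. 205.]
scene pepper 0.74 [ 0.423 -0.033  0.056] [273. 265.]
scene pepper 0.51 [ 0.563 -0.231  0.015] [399. 275.]
scene cream_jug 0.73 [0.421 0.068 0.039] [232. 248.]
top clamp_board 0.59 [ 0.542 -0.03   0.02 ] [314. 228.]
top stop 0.72 [ 0.555 -0.067  0.069] [332. 219.]
top jaw_face 0.71 [ 0.549 -0.063  0.063] [330. 222.]
top block_face 0.74 [ 0.541 -0.027  0.017] [313. 229.]
top knob_grip 0.53 [ 0.554 -0.07   0.128] [334. 216.]
top milk_tin 0.95 [0.43  0.173 0.072] [212. 277.]
top milk_tin 0.86 [ 0.457 -0.241  0.07 ] [417. 269.]
top milk_tin 0.81 [0.551 0.03  0.085] [284. 219.]
top teaspoon 0.65 [0.615 0.037 0.026] [284. 194.]
top pepper 0.85 [ 0.435 -0.027  0.083] [311. 278.]
top cream_jug 0.83 [0.431 0.077 0.03 ] [262. 278.]
```

View pics/scene.png

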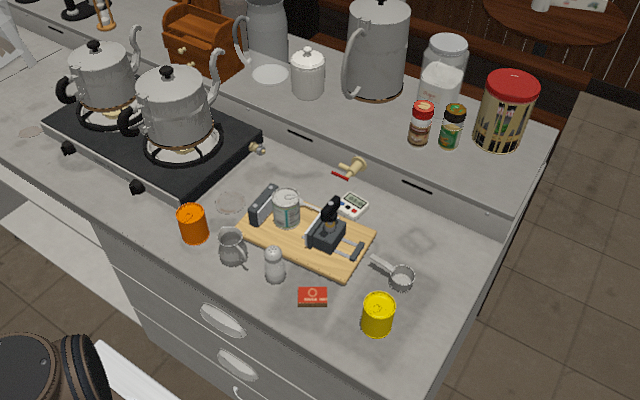

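View pics/top.png

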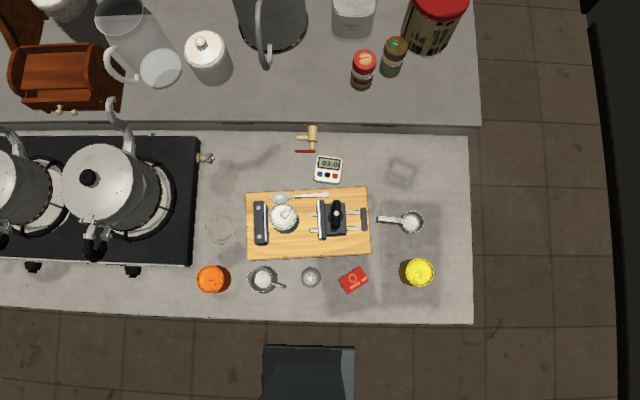

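The grey-white tin stands on the board between the jaws (scene 286,208; top 284,217). The orange tin (scene 193,224; top 212,279) and the yellow one (scene 378,315; top 419,272) are look-alikes off the board. So the grey-white tin is the one meant. I'll confirm that in a crop and measure the board.

```bash
python3 - <<'E'
from h import *
t=cv2.imread('pics/top.png');cv2.imwrite('pics/crop.png',cv2.resize(t[175:275,235:385],None,fx=5,fy=5,interpolation=cv2.INTER_CUBIC))
p=shot('top');q=shot('scene')
print(ctrl.get_state()['qpos'])
for uv in [(246,193),(367,187),(371,256),(247,259)]: print(uv,atz(p,uv,.018).round(4))
for a,b,n in [((336,217),(331,211),'knob'),((284,217),(286,192),'tin top')]:
    print(n,tri([ray(p,a),ray(q,b)]).round(4))
E
```

```text
[ 1.04699993e+00  2.86280431e-01  1.57671761e+00  2.35317158e-05
  1.27862876e+00 -1.50019328e-01]
(246, 193) [0.6159 0.1224 0.018 ]
(367, 187) [ 0.6351 -0.1439  0.018 ]
(371, 256) [ 0.4843 -0.1533  0.018 ]
(247, 259) [0.4714 0.1128 0.018 ]
knob [ 0.5541 -0.075   0.1131]
tin top [0.5516 0.0279 0.1086]
```

View pics/crop.png

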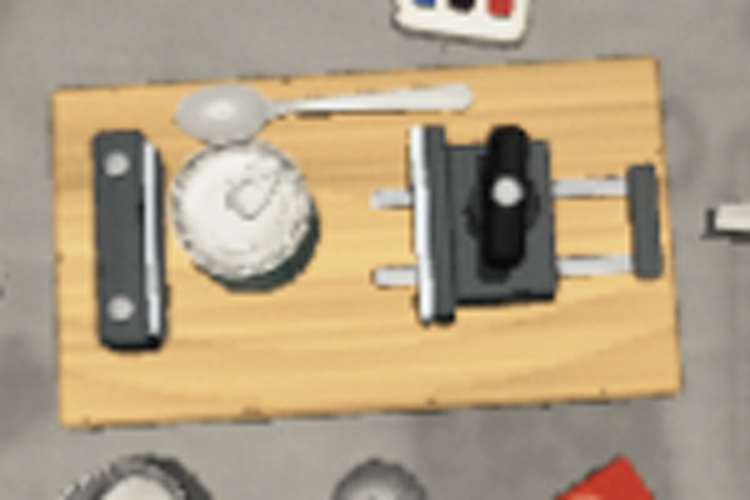

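The crop confirms it: the grey-white tin, centred near (243,212), stands free between the block (128,240) and the jaw (435,225). The knob bar, centred near (505,197), is turned a few degrees clockwise. Next I move over to the knob.

Careful with the scale: shifts go in shares of 1000 mm and turns go in shares of 2 pi rad. That gives: -280 mm / 1000 = -0.28, -240 mm / 1000 = -0.24, -15 degrees / 360 = -0.0417.

>>> send_rows(
  rows="0 0 0 0 0 -0.04 1; 0 0 -0.0056 -0.04 -0.04 -0.06 1; 0 0 -0.0111 -0.08 -0.08 -0.06 1; 0 0 -0.0167 -0.12 -0.12 -0.06 1; 0 0 -0.0222 -0.16 -0.16 -0.06 1; 0 0 -0.0278 -0.2 -0.2 -0.06 1; 0 0 -0.0333 -0.24 -0.24 -0.06 1; 0 0 -0.0417 -0.28 -0.28 -0.06 1",
  grip_force=30,
)

```text
time: 2.1
eef_pos: [0.4053, 0.2638, 0.2805]
tcp_rot: [0.055, 0.998, 0.0, 0.001]
contact_force: [1.0, 1.0, 0.9]
opening: 1.0
finger_force: 0.0
```

```bash
cat > where.py <<'E'
from h import *
import sys
s=ctrl.get_state();M=R.from_quat(s['tcp_rot']).as_matrix()
print('t',round(s['time'],2),'pos',s['eef_pos'].round(4),'yaw_y',np.degrees(np.arctan2(M[1,1],M[0,1])).round(2),'z',M[:,2].round(4),'F',np.round(s['contact_force'],1),'T',np.round(s['wrist_torque'],2),'q6',s['qpos'][5],'open',s['opening'],'ff',s['finger_force'])
if len(sys.argv)>3:
    g=np.array([float(a) for a in sys.argv[1:4]]);print('mm to goal in tool',(M.T@(g-s['eef_pos'])*1000).round(1))
E
python3 where.py .554 -.073 .24
```

```text
t 2.1 pos [0.4053 0.2638 0.2805] yaw_y 83.69 z [ 1.1e-03  3.0e-04 -1.0e+00] F [1.  1.  0.9] T [-0.02 -0.06  0.01] q6 -1.0938503064114 open 1.0002807179574815 ff 0.0
mm to goal in tool [-184.7 -318.5   40.5]
```

In the tool's units: -318 mm / 1000 = -0.318, -305 mm / 1000 = -0.305.

>>> send_rows(
  rows="0 0 0 -0.03 -0.053 0 1; 0 0 0 -0.06 -0.106 0 1; 0 0 0 -0.09 -0.159 0 1; 0 0 0 -0.12 -0.212 0 1; 0 0 0 -0.15 -0.265 0 1; 0 0 0 -0.175 -0.305 0.02 1; 0 0 0 -0.185 -0.318 0.03 1; 0 0 0 -0.185 -0.318 0.04 1",
)

```text
time: 3.1
eef_pos: [0.5532, -0.0714, 0.2395]
tcp_rot: [0.057, 0.998, 0.0, -0.0]
contact_force: [-0.5, 0.5, 0.2]
opening: 1.003
finger_force: 0.0
```

```bash
python3 where.py .554 -.073 .24; python3 - <<'E'
from h import *
for n in ['wrist','top']:
    p=shot(n,n+'1')
    for t in ['knob_grip','stop','jaw_face','block_face','milk_tin']:
        for r in ctrl.look_for(p,t)[:2]:
            w=c2w(p,r['position']);print(n,t,round(r['p'],2),w.round(4),pix(p,w).round())
E
```

```text
t 3.1 pos [ 0.5532 -0.0714  0.2395] yaw_y 83.51 z [-6.e-04  7.e-04 -1.e+00] F [-0.5  0.5  0.2] T [-0.01  0.03  0.06] q6 -1.7682347326257923 open 1.0025920868399083 ff 0.0
mm to goal in tool [-0.9 -1.5 -0.5]
wrist knob_grip 0.8 [ 0.5562 -0.0731  0.1314] [320. 194.]
wrist stop 0.65 [ 0.5493 -0.0674  0.0651] [325. 166.]
wrist jaw_face 0.9 [ 0.549  -0.0666  0.0635] [326. 165.]
wrist jaw_face 0.2 [ 0.4415 -0.0278  0.0825] [359.  36.]
wrist block_face 0.57 [ 0.5301 -0.0272  0.0162] [360. 134.]
wrist block_face 0.34 [ 0.6746 -0.0542  0.0082] [346. 253.]
wrist milk_tin 0.92 [0.5544 0.0305 0.0867] [435. 164.]
wrist milk_tin 0.81 [0.4446 0.1603 0.0539] [574.  15.]
top stop 0.61 [ 0.5577 -0.0687  0.0723] [333. 218.]
top jaw_face 0.66 [ 0.5526 -0.0627  0.0655] [330. 221.]
top block_face 0.66 [ 0.5653 -0.0038  0.02  ] [302. 217.]
top milk_tin 0.57 [0.4285 0.1738 0.0704] [212. 278.]
top milk_tin 0.55 [ 0.4522 -0.2428  0.0723] [418. 271.]
```

View pics/wrist1.png

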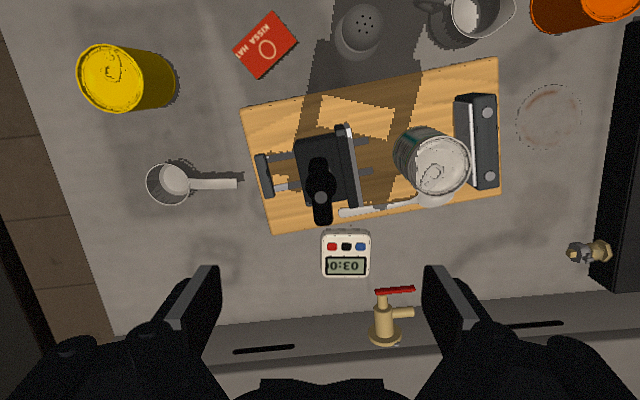

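The wrist view shows the knob bar from (318,158) to (323,225) with its screw at (321,198). The tin top is near (440,165), the jaw face near (352,165), the block face near (468,140), and the spoon beside them. Now I triangulate.

```bash
python3 - <<'E'
from h import *
p=shot('wrist');q=shot('top')
k=tri([ray(p,(321,198)),ray(q,(336.6,213.2))]);print('screw',k.round(4), pix(p,k),pix(q,k))
print('wrist screw at z .132',atz(p,(321,198),.132).round(4),'top',atz(q,(336.6,213.2),.132).round(4))
a,b=atz(p,(318,158),.132),atz(p,(323,225),.132);print('bar',a,b,(a+b)/2,np.degrees(np.arctan2((b-a)[1],(b-a)[0])),np.linalg.norm(b-a))
C=[atz(p,u,.018) for u in [(242,108),(498,57),(500,193),(272,234)]]
for c in C: print(c.round(4))
for u,v in [(0,1),(3,2)]: d=C[v]-C[u];print('y dir',np.degrees(np.arctan2(d[1],d[0])))
print('centre',np.mean(C,0))
print('tin top', atz(p,(440,163),.09), tri([ray(p,(440,163)),ray(q,(284.6,216))]))
for n,u,z in [('jaw top',(346,124),.066),('jaw top2',(358,205),.066),('block',(467,98),.068),('block2',(474,188),.068)]: print(n,atz(p,u,z).round(4))
E
```

```text
screw [ 0.5572 -0.0734  0.1397] [319.18768129 198.1028383 ] [335.86103158 213.14368891]
wrist screw at z .132 [ 0.5599 -0.0723  0.132 ] top [ 0.5583 -0.075   0.132 ]
bar [ 0.52755902 -0.07095133  0.132     ] [ 0.58309184 -0.07320897  0.132     ] [ 0.55532543 -0.07208015  0.132     ] -2.328021838765695 0.05557869395890278
[ 0.49   -0.1475  0.018 ]
[0.4703 0.1151 0.018 ]
[0.6143 0.1247 0.018 ]
[ 0.6359 -0.1388  0.018 ]
y dir 94.3017147938771
y dir 94.67093881072137
centre [ 0.55262812 -0.01163407  0.018     ]
tin top [0.55298377 0.03495643 0.09      ] [0.55133448 0.02800976 0.10708997]
jaw top [ 0.5125 -0.0436  0.066 ]
jaw top2 [ 0.5933 -0.0387  0.066 ]
block [0.5017 0.066  0.068 ]
block2 [0.5875 0.0747 0.068 ]
```

In the tool's units: 113 mm / 1000 = 0.113, 100 mm / 1000 = 0.1, -3 degrees / 360 = -0.0083.

>>> send_rows(
  rows="0 0 -0.0083 -0.003 -0.001 0.04 1; 0 0 -0.0083 -0.003 -0.001 0.075 1; 0 0 -0.0083 -0.003 -0.001 0.1 1; 0 0 -0.0083 -0.003 -0.001 0.113 1; 0 0 -0.0083 -0.003 -0.001 0.113 1; 0 0 -0.0083 -0.003 -0.001 0.113 -1; 0 0 -0.0083 -0.003 -0.001 0.113 -1; 0 0 -0.0083 -0.003 -0.001 0.113 -1",
  grip_force=40,
)

```text
time: 4.8
eef_pos: [0.5566, -0.0727, 0.1281]
tcp_rot: [0.03, 1.0, -0.0, 0.001]
contact_force: [-0.3, -0.7, 0.6]
opening: 0.375
finger_force: 0.0
```

```bash
python3 where.py
```

```text
t 4.8 pos [ 0.5566 -0.0727  0.1281] yaw_y 86.59 z [ 1.6e-03 -5.0e-04 -1.0e+00] F [-0.3 -0.7  0.6] T [ 0.02 -0.07 -0.03] q6 -1.821800094226058 open 0.3745487471557915 ff 0.0
```

In the tool's units: 1 mm / 1000 = 0.001.

>>> send_rows(
  rows="0 0 0 0 0 0.001 -1; 0 0 0 0 0 0.001 -1; 0 0 0 0 0 0.001 -1; 0 0 0 0 0 0.001 -1",
)

```text
time: 5.3
eef_pos: [0.556, -0.0725, 0.1261]
tcp_rot: [0.03, 1.0, 0.0, -0.0]
contact_force: [0.4, -0.1, 0.1]
opening: 0.0
finger_force: 0.0
```

```bash
python3 where.py
```

```text
t 5.3 pos [ 0.556  -0.0725  0.1261] yaw_y 86.59 z [-1.e-04  0.e+00 -1.e+00] F [ 0.4 -0.1  0.1] T [-0.04 -0.01 -0.02] q6 -1.8218199194682612 open 0.00035348115758261205 ff 0.0
```

The fingers shut without touching anything, so I look again.

```bash
python3 - <<'E'
from h import *
a=shot('scene')['color'][140:260,230:390];p=shot('wrist')['color']
im=np.vstack([cv2.resize(a,(560,420))[60:300],cv2.resize(p,(560,350))])
cv2.imwrite('pics/c2.png',im[:,:,::-1])
E
```

```text
(no output)
```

View pics/c2.png

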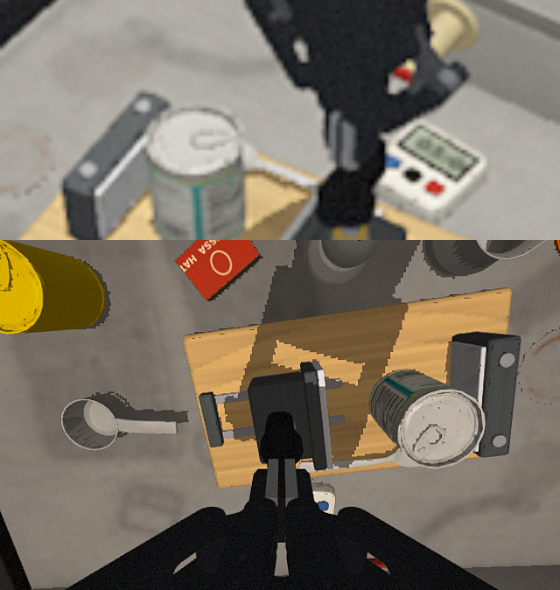

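```bash
python3 - <<'E'
from h import *
s=ctrl.get_state();M=R.from_quat(s['tcp_rot']).as_matrix();print('nose',ctrl.nose_length)
tip=s['eef_pos']+M[:,2]*.022
L={'tip':tip,'tcp':s['eef_pos'],'bar mid':[.556,-.073,.117],'bar -x':[.529,-.072,.132],'bar+x':[.583,-.074,.132]}
pw=shot('wrist');ps=shot('scene')
E=np.array(pw['extrinsics']);print('cam',-E[:3,:3].T@E[:3,3])
for k,X in L.items():
    w=pix(pw,X);c=pix(ps,X);print(k,'wrist comp',(w*.875+[0,240]).round(),'scene comp',((c-[230,140])*3.5-[0,60]).round())
for n,p in (('w',pw),('s',ps)):
    for t in ['knob_grip','stop']:
        for r in ctrl.look_for(p,t)[:2]: x=c2w(p,r['position']);print(n,t,round(r['p'],2),x.round(3))
w=pw['color'][150:330,200:440];c=ps['color'][150:250,280:380]
cv2.imwrite('pics/c3.png',np.vstack([cv2.resize(w,(720,540),interpolation=2)[:540]])[:,:,::-1])
E
```

```text
nose 0.022
cam [ 0.47499212 -0.06834287  0.28009893]
tip wrist comp [282. 447.] scene comp [350. 196.]
tcp wrist comp [282. 463.] scene comp [351. 169.]
bar mid wrist comp [281. 456.] scene comp [351. 180.]
bar -x wrist comp [280. 422.] scene comp [323. 192.]
bar+x wrist comp [282. 511.] scene comp [380. 132.]
w knob_grip 0.62 [ 0.543 -0.07   0.129]
w stop 0.66 [ 0.543 -0.061  0.068]
s knob_grip 0.56 [ 0.543 -0.084  0.121]
```

View pics/c3.png

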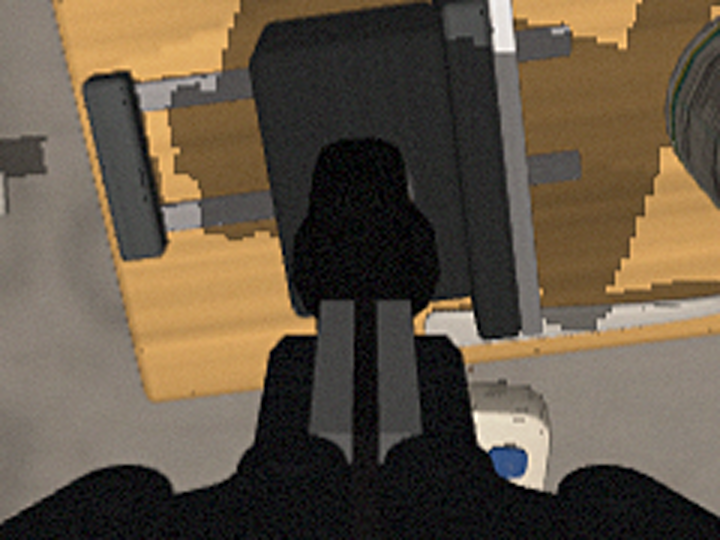

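```bash
cat > ov.py <<'E'
from h import *
import sys
def box(c,yaw,sx,sy,z0,z1):
    a=np.array([np.cos(yaw),np.sin(yaw)]);b=np.array([-a[1],a[0]])
    P=[np.r_[c+i*sx/2*a+j*sy/2*b,z] for z in(z0,z1) for i,j in((1,1),(1,-1),(-1,-1),(-1,1))]
    return P,[(0,1),(1,2),(2,3),(3,0),(4,5),(5,6),(6,7),(7,4),(0,4),(1,5),(2,6),(3,7)]
def circ(c,r,z):
    P=[np.r_[c+r*np.array([np.cos(t),np.sin(t)]),z] for t in np.linspace(0,6.283,25)];return P,[(i,i+1) for i in range(24)]
def draw(p,x0,y0,w,h,f,items):
    im=cv2.resize(p['color'][y0:y0+h,x0:x0+w,::-1],None,fx=f,fy=f,interpolation=2).copy()
    for (P,Ed),col in items:
        U=[((pix(p,X)-[x0,y0])*f+f/2).astype(int) for X in P]
        for i,j in Ed: cv2.line(im,tuple(map(int,U[i])),tuple(map(int,U[j])),col,1)
    return im
def go(name):
    s=ctrl.get_state();k=np.array([.556,-.073]);e=s['eef_pos']
    it=[(box(k,-.05,.054,.016,.102,.132),(0,255,255)),(circ(k,.014,.102),(0,255,0)),(circ(k,.014,.088),(0,255,0)),(box(e[:2],-.05,.022,.014,e[2]-.022,e[2]),(255,0,255)),(box(np.array([.559,-.073])+[-.003,.001],.076,.066,.044,.018,.058),(255,128,0))]
    a=draw(shot('wrist'),260,120,130,150,4,it[:]);b=draw(shot('scene'),300,160,70,100,4,it)
    c=draw(shot('top'),310,180,50,70,5,it)
    H=max(x.shape[0] for x in(a,b));im=np.zeros((600,800,3),np.uint8);im[:a.shape[0],:520]=a;im[:400,520:800]=b
    cv2.imwrite('pics/'+name+'.png',im)
E
python3 -c "
from ov import *
go('o1')"
```

```text
(no output)
```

View pics/o1.png

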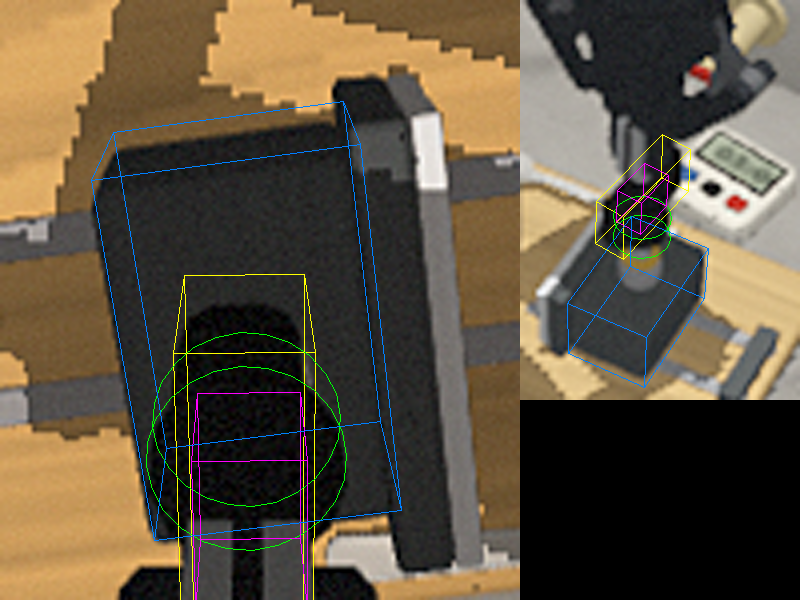

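>>> send_rows(
  rows="0 0 0 0 0 0 1; 0 0 0 0 0 0 1; 0 0 0 0 0 0 1; 0 0 0 0 0 0 1; 0 0 0 0 0 0 1; 0 0 0 0 0 0 1; 0 0 0 0 0 0 1; 0 0 0 0 0 0 1",
)

```text
time: 6.85
eef_pos: [0.556, -0.0725, 0.1261]
tcp_rot: [0.03, 1.0, 0.0, -0.0]
contact_force: [-1.0, -0.8, 0.2]
opening: 1.0
finger_force: 0.0
```

```bash
python3 where.py; python3 -c "
from ov import *
go('o2')"
```

```text
t 6.85 pos [ 0.556  -0.0725  0.1261] yaw_y 86.58 z [-0.  0. -1.] F [-1.  -0.8  0.2] T [-0.    0.    0.02] q6 -1.821787427693742 open 0.9997288574207182 ff 0.0
```

View pics/o2.png

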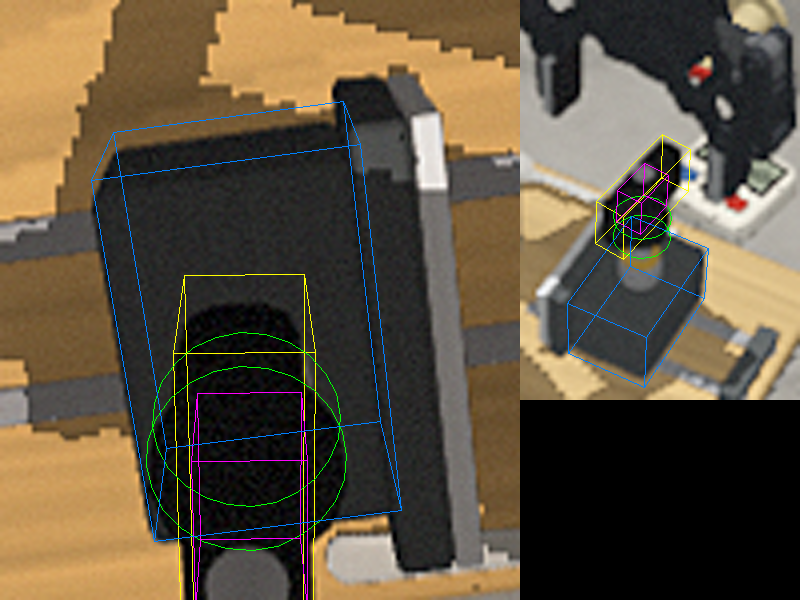

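```bash
python3 - <<'E'
from h import *
s=ctrl.get_state();M=R.from_quat(s['tcp_rot']).as_matrix();p=shot('scene');w=shot('wrist')
for dx in (0,.0):
  for z in (.022,.009,0,-.01,-.02,-.03):
    for sgn in (1,-1):
        X=s['eef_pos']+M@np.array([0,sgn*.05,z]);print(z,sgn,pix(p,X).round(1),pix(w,X).round(1))
for z in (.117,.132,.14,.15): print(z,atz(w,(322,265),z).round(4))
E
```

```text
0.022 1 [309.4 201.6] [412.7 236.3]
0.022 -1 [351.3 225. ] [231.3 236.3]
0.009 1 [309.4 197. ] [419. 247.]
0.009 -1 [351.7 220.4] [225.2 247. ]
0 1 [309.3 193.8] [423.9 255.2]
0 -1 [351.9 217.3] [220.4 255.2]
-0.01 1 [309.3 190.2] [429.9 265.4]
-0.01 -1 [352.2 213.7] [214.4 265.4]
-0.02 1 [309.2 186.5] [436.8 276.9]
-0.02 -1 [352.5 210. ] [207.8 276.9]
-0.03 1 [309.2 182.8] [444.5 289.9]
-0.03 -1 [352.8 206.3] [200.2 290. ]
0.022 1 [309.4 201.6] [412.7 236.3]
0.022 -1 [351.3 225. ] [231.3 236.3]
0.009 1 [309.4 197. ] [419. 247.]
0.009 -1 [351.7 220.4] [225.2 247. ]
0 1 [309.3 193.8] [423.9 255.2]
0 -1 [351.9 217.3] [220.4 255.2]
-0.01 1 [309.3 190.2] [429.9 265.4]
-0.01 -1 [352.2 213.7] [214.4 265.4]
-0.02 1 [309.2 186.5] [436.8 276.9]
-0.02 -1 [352.5 210. ] [207.8 276.9]
-0.03 1 [309.2 182.8] [444.5 289.9]
-0.03 -1 [352.8 206.3] [200.2 290. ]
0.117 [ 0.5666 -0.0732  0.117 ]
0.132 [ 0.5582 -0.0727  0.132 ]
0.14 [ 0.5537 -0.0725  0.14  ]
0.15 [ 0.5481 -0.0722  0.15  ]
```

The scene view puts the open fingertips about 27 mm higher than the stated nose length implies (left tip at scene 310,187, right tip at 349,210). So the fingers closed above the bar. I'll go down 30 mm and close again; the opening will show whether I hold the bar (about 0.19) or the hub (about 0.33).

In the tool's units: 29 mm / 1000 = 0.029, 24 mm / 1000 = 0.024.

>>> send_rows(
  rows="0 0 0 0 0 0.008 1; 0 0 0 0 0 0.016 1; 0 0 0 0 0 0.024 1; 0 0 0 0 0 0.029 1; 0 0 0 0 0 0.029 -1; 0 0 0 0 0 0.029 -1; 0 0 0 0 0 0.029 -1; 0 0 0 0 0 0.029 -1",
  grip_force=40,
)

```text
time: 8.1
eef_pos: [0.5564, -0.0726, 0.0976]
tcp_rot: [0.03, 1.0, -0.0, 0.0]
contact_force: [0.5, -0.0, -2.0]
opening: 0.18
finger_force: 40.9
```

>>> send_rows(
  rows="0 0 0 0 0 0 -1; 0 0 0 0 0 0 -1; 0 0 0 0 0 0 -1; 0 0 0 0 0 0 -1",
)

```text
time: 8.6
eef_pos: [0.5563, -0.0726, 0.0976]
tcp_rot: [0.03, 1.0, -0.0, 0.0]
contact_force: [-0.8, 0.1, 3.3]
opening: 0.177
finger_force: 41.6
```

```bash
python3 where.py
```

```text
t 8.6 pos [ 0.5563 -0.0726  0.0976] yaw_y 86.58 z [ 7.e-04 -2.e-04 -1.e+00] F [-0.8  0.1  3.3] T [ 0.06  0.06 -0.02] q6 -1.8218054031936102 open 0.1774294884957994 ff 41.62994563579559
```

Holding the bar. Now I push along the board's +y, which in tool axes is about (0.136, 0.990).

In the tool's units: 36 mm / 1000 = 0.036, 33 mm / 1000 = 0.033.

>>> send_rows(
  rows="0 0 0 0.0007 0.005 0 -1; 0 0 0 0.0014 0.01 0 -1; 0 0 0 0.002 0.015 0 -1; 0 0 0 0.0027 0.02 0 -1; 0 0 0 0.0034 0.025 0 -1; 0 0 0 0.0041 0.03 0 -1; 0 0 0 0.0045 0.033 0 -1; 0 0 0 0.0049 0.036 0 -1",
)

```text
time: 9.6
eef_pos: [0.5535, -0.036, 0.0976]
tcp_rot: [0.03, 1.0, -0.0, 0.0]
contact_force: [-1.5, -3.2, 4.7]
opening: 0.175
finger_force: 42.0
```

```bash
python3 where.py;python3 - <<'E'
from h import *
p=shot('wrist','w2')
for t in ['milk_tin','jaw_face','block_face']:
    for r in ctrl.look_for(p,t)[:2]:
        w=c2w(p,r['position']);print(t,round(r['p'],2),w.round(4),pix(p,w).round())
E
```

```text
t 9.6 pos [ 0.5535 -0.036   0.0976] yaw_y 86.61 z [ 4.e-04 -5.e-04 -1.e+00] F [-1.5 -3.2  4.7] T [-0.59  0.17 -0.05] q6 -1.7591207879297814 open 0.17514395387079731 ff 41.9558447599411
milk_tin 0.91 [0.5528 0.0264 0.088 ] [444. 239.]
milk_tin 0.72 [ 0.455  -0.2193  0.0188] [15. 68.]
jaw_face 0.96 [ 0.5398 -0.0313  0.0631] [329. 205.]
jaw_face 0.74 [ 0.6928 -0.0466  0.0125] [319. 356.]
block_face 0.9 [ 0.5223 -0.0296  0.015 ] [328. 157.]
```

View pics/w2.png

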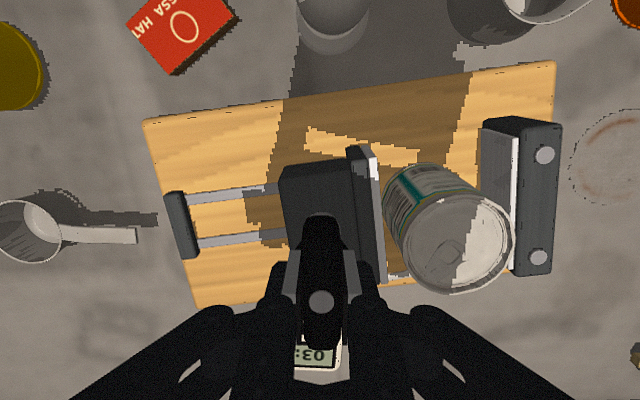

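The jaw has moved to about (375,215) and still stands a few mm short of the tin, whose base is near (420,190); the block face is at (512,200). I continue slowly.

In the tool's units: 6 mm / 1000 = 0.006, 4 mm / 1000 = 0.004.

>>> send_rows(
  rows="0 0 0 0.0003 0.002 0 -1; 0 0 0 0.0005 0.004 0 -1; 0 0 0 0.0008 0.006 0 -1; 0 0 0 0.0008 0.006 0 -1",
)

```text
time: 10.3
eef_pos: [0.553, -0.0301, 0.0976]
tcp_rot: [0.03, 1.0, -0.0, 0.0]
contact_force: [-0.8, -3.5, 4.8]
opening: 0.18
finger_force: 41.9
```

In the tool's units: 2 mm / 1000 = 0.002, 1 mm / 1000 = 0.001.

>>> send_rows(
  rows="0 0 0 0.0001 0.001 0 -1; 0 0 0 0.0003 0.002 0 -1; 0 0 0 0.0003 0.002 0 -1",
)

```text
time: 10.68
eef_pos: [0.5529, -0.0284, 0.0976]
tcp_rot: [0.03, 1.0, -0.001, 0.0]
contact_force: [-0.8, -4.5, 4.7]
opening: 0.177
finger_force: 41.9
```

In the tool's units: 1 mm / 1000 = 0.001, 0.1 mm / 1000 = 0.0001.

>>> send_rows(
  rows="0 0 0 0.0001 0.001 0 -1; 0 0 0 0.0001 0.001 0 -1",
)

```text
time: 10.92
eef_pos: [0.5528, -0.0274, 0.0976]
tcp_rot: [0.03, 1.0, -0.001, 0.0]
contact_force: [-1.4, -4.5, 4.6]
opening: 0.176
finger_force: 41.9
```

In the tool's units: 1 mm / 1000 = 0.001, 0.1 mm / 1000 = 0.0001.

>>> send_rows(
  rows="0 0 0 0.0001 0.001 0 -1; 0 0 0 0.0001 0.001 0 -1",
)

```text
time: 11.18
eef_pos: [0.5527, -0.0265, 0.0976]
tcp_rot: [0.03, 1.0, -0.001, 0.0]
contact_force: [-1.4, -3.4, 4.9]
opening: 0.18
finger_force: 41.9
```

In the tool's units: 1 mm / 1000 = 0.001, 0.1 mm / 1000 = 0.0001.

>>> send_rows(
  rows="0 0 0 0.0001 0.001 0 -1; 0 0 0 0.0001 0.001 0 -1",
)

```text
time: 11.42
eef_pos: [0.5527, -0.0254, 0.0976]
tcp_rot: [0.03, 1.0, -0.001, 0.0]
contact_force: [-1.3, -5.4, 5.1]
opening: 0.181
finger_force: 41.9
```

In the tool's units: 1 mm / 1000 = 0.001, 0.1 mm / 1000 = 0.0001.

>>> send_rows(
  rows="0 0 0 0.0001 0.001 0 -1; 0 0 0 0.0001 0.001 0 -1",
)

```text
time: 11.68
eef_pos: [0.5526, -0.0245, 0.0976]
tcp_rot: [0.03, 1.0, -0.001, 0.0]
contact_force: [-1.7, -4.3, 6.1]
opening: 0.179
finger_force: 42.0
```

>>> send_rows(
  rows="0 0 0 0.0001 0.0007 0 -1; 0 0 0 0.0001 0.0007 0 -1",
)

```text
time: 11.92
eef_pos: [0.5526, -0.0238, 0.0976]
tcp_rot: [0.03, 1.0, -0.001, 0.0]
contact_force: [-0.5, -4.2, 5.7]
opening: 0.175
finger_force: 42.0
```

In the tool's units: 0.7 mm / 1000 = 0.0007, 0.1 mm / 1000 = 0.0001.

>>> send_rows(
  rows="0 0 0 0.0001 0.0007 0 -1; 0 0 0 0.0001 0.0007 0 -1",
)

```text
time: 12.18
eef_pos: [0.5525, -0.0231, 0.0976]
tcp_rot: [0.03, 1.0, -0.001, 0.0]
contact_force: [-1.2, -4.7, 5.5]
opening: 0.178
finger_force: 42.0
```

In the tool's units: 0.7 mm / 1000 = 0.0007, 0.1 mm / 1000 = 0.0001.

>>> send_rows(
  rows="0 0 0 0.0001 0.0007 0 -1; 0 0 0 0.0001 0.0007 0 -1",
)

```text
time: 12.42
eef_pos: [0.5524, -0.0224, 0.0976]
tcp_rot: [0.03, 1.0, -0.001, 0.0]
contact_force: [-2.0, -4.0, 5.4]
opening: 0.175
finger_force: 42.0
```

In the tool's units: 0.7 mm / 1000 = 0.0007, 0.1 mm / 1000 = 0.0001.

>>> send_rows(
  rows="0 0 0 0.0001 0.0007 0 -1; 0 0 0 0.0001 0.0007 0 -1",
)

```text
time: 12.68
eef_pos: [0.5524, -0.0218, 0.0976]
tcp_rot: [0.03, 1.0, -0.001, 0.0]
contact_force: [-1.8, -4.0, 5.9]
opening: 0.179
finger_force: 42.0
```

```bash
python3 where.py; python3 - <<'E'
from h import *
p=shot('wrist')
im=cv2.resize(p['color'][100:300,280:540,::-1],None,fx=3,fy=3,interpolation=2);cv2.imwrite('pics/w3.png',im[:600,:780])
E
```

```text
t 12.68 pos [ 0.5524 -0.0218  0.0976] yaw_y 86.61 z [ 2.0e-04 -1.4e-03 -1.0e+00] F [-1.8 -4.   5.9] T [-0.81  0.2  -0.05] q6 -1.733103922942694 open 0.17922196563444492 ff 41.96606397628784
```

View pics/w3.png

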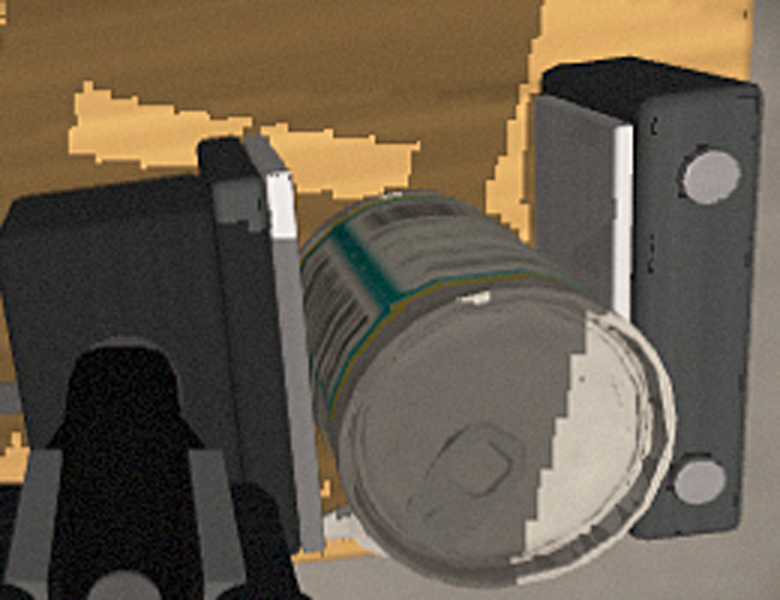

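The jaw (about 290,300) now touches the tin's wall, and the tin's far side is nearly at the block face (about 600,230). I carry on in small steps until the force rises.

In the tool's units: 0.7 mm / 1000 = 0.0007, 0.1 mm / 1000 = 0.0001.

>>> send_rows(
  rows="0 0 0 0.0001 0.0007 0 -1; 0 0 0 0.0001 0.0007 0 -1",
)

```text
time: 12.98
eef_pos: [0.5524, -0.0217, 0.0976]
tcp_rot: [0.029, 1.0, -0.001, 0.0]
contact_force: [-1.1, -6.2, 5.0]
opening: 0.175
finger_force: 41.9
```

In the tool's units: 0.7 mm / 1000 = 0.0007, 0.1 mm / 1000 = 0.0001.

>>> send_rows(
  rows="0 0 0 0.0001 0.0007 0 -1; 0 0 0 0.0001 0.0007 0 -1",
)

```text
time: 13.22
eef_pos: [0.5524, -0.0217, 0.0976]
tcp_rot: [0.029, 1.0, -0.002, 0.0]
contact_force: [-1.1, -9.3, 4.9]
opening: 0.178
finger_force: 41.8
```

In the tool's units: 0.7 mm / 1000 = 0.0007, 0.1 mm / 1000 = 0.0001.

>>> send_rows(
  rows="0 0 0 0.0001 0.0007 0 -1; 0 0 0 0.0001 0.0007 0 -1",
)

```text
time: 13.48
eef_pos: [0.5524, -0.0216, 0.0976]
tcp_rot: [0.029, 1.0, -0.003, 0.0]
contact_force: [-1.2, -10.5, 4.5]
opening: 0.179
finger_force: 41.8
```

The stop stalled at y = -0.0217 with the force rising, so the tin is held snugly. I ease the push and turn the free part of the knob.

In the tool's units: -1.4 mm / 1000 = -0.0014, -0.8 mm / 1000 = -0.0008.

>>> send_rows(
  rows="0 0 0 -0.0001 -0.0008 0 -1; 0 0 0 -0.0002 -0.0014 0 -1; 0 0 0 -0.0002 -0.0014 0 -1",
)

```text
time: 13.85
eef_pos: [0.5524, -0.0217, 0.0976]
tcp_rot: [0.03, 1.0, -0.001, 0.0]
contact_force: [-1.3, -6.8, 5.0]
opening: 0.178
finger_force: 41.9
```

```bash
cat > tq.py <<'E'
from h import *
s=ctrl.get_state();M=R.from_quat(s['tcp_rot']).as_matrix()
print(round(s['time'],2),'yaw',np.degrees(np.arctan2(M[1,1],M[0,1])).round(2),'Tz',round(s['wrist_torque'][2],3),'T',np.round(s['wrist_torque'],2),'q6eff',round(s['joint_efforts'][5],3),'F',np.round(s['contact_force'],1),'pos',s['eef_pos'].round(4),'op',round(s['opening'],3))
E
python3 tq.py
```

```text
13.85 yaw 86.61 Tz -0.059 T [-1.01  0.17 -0.06] q6eff -0.042 F [-1.3 -6.8  5. ] pos [ 0.5524 -0.0217  0.0976] op 0.178
```

In the tool's units: 15 degrees / 360 = 0.0417.

>>> send_rows(
  rows="0 0 0.0111 0 0 0 -1; 0 0 0.0222 0 0 0 -1; 0 0 0.0333 0 0 0 -1; 0 0 0.0417 0 0 0 -1",
  grip_force=50,
)

```text
time: 14.35
eef_pos: [0.5525, -0.0213, 0.0976]
tcp_rot: [0.161, 0.987, -0.001, 0.0]
contact_force: [-0.6, -4.6, 5.4]
opening: 0.175
finger_force: 50.1
```

```bash
python3 tq.py
```

```text
14.35 yaw 71.53 Tz 0.069 T [-0.79  0.14  0.07] q6eff -0.16 F [-0.6 -4.6  5.4] pos [ 0.5525 -0.0213  0.0976] op 0.175
```

In the tool's units: 15 degrees / 360 = 0.0417.

>>> send_rows(
  rows="0 0 0.0111 0 0 0 -1; 0 0 0.0222 0 0 0 -1; 0 0 0.0333 0 0 0 -1; 0 0 0.0417 0 0 0 -1",
)

```text
time: 14.85
eef_pos: [0.5526, -0.0209, 0.0976]
tcp_rot: [0.288, 0.958, -0.0, 0.001]
contact_force: [0.2, -3.4, 4.4]
opening: 0.181
finger_force: 50.1
```

```bash
python3 tq.py
```

```text
14.85 yaw 56.52 Tz 0.071 T [-0.68  0.06  0.07] q6eff -0.157 F [ 0.2 -3.4  4.4] pos [ 0.5526 -0.0209  0.0976] op 0.181
```

In the tool's units: 6 degrees / 360 = 0.0167.

>>> send_rows(
  rows="0 0 0.0083 0 0 0 -1; 0 0 0.0167 0 0 0 -1",
)

```text
time: 15.1
eef_pos: [0.5527, -0.0208, 0.0976]
tcp_rot: [0.338, 0.941, -0.0, 0.001]
contact_force: [1.1, -4.4, 4.1]
opening: 0.172
finger_force: 50.1
```

```bash
python3 tq.py
```

```text
15.1 yaw 50.52 Tz 0.008 T [-0.6   0.    0.01] q6eff -0.172 F [ 1.1 -4.4  4.1] pos [ 0.5527 -0.0208  0.0976] op 0.172
```

In the tool's units: 4 degrees / 360 = 0.0111.

>>> send_rows(
  rows="0 0 0.0056 0 0 0 -1; 0 0 0.0111 0 0 0 -1",
)

```text
time: 15.35
eef_pos: [0.5528, -0.0207, 0.0976]
tcp_rot: [0.37, 0.929, 0.0, 0.001]
contact_force: [1.1, -3.0, 4.8]
opening: 0.174
finger_force: 50.1
```

```bash
python3 tq.py
```

```text
15.35 yaw 46.51 Tz 0.012 T [-0.55 -0.07  0.01] q6eff -0.101 F [ 1.1 -3.   4.8] pos [ 0.5528 -0.0207  0.0976] op 0.174
```

In the tool's units: 4 degrees / 360 = 0.0111.

>>> send_rows(
  rows="0 0 0.0056 0 0 0 -1; 0 0 0.0111 0 0 0 -1",
)

```text
time: 15.6
eef_pos: [0.5529, -0.0206, 0.0976]
tcp_rot: [0.403, 0.915, 0.0, 0.001]
contact_force: [0.3, -2.0, 3.8]
opening: 0.178
finger_force: 50.1
```

```bash
python3 tq.py
```

```text
15.6 yaw 42.5 Tz 0.035 T [-0.51 -0.11  0.03] q6eff -0.094 F [ 0.3 -2.   3.8] pos [ 0.5529 -0.0206  0.0976] op 0.178
```

In the tool's units: 4 degrees / 360 = 0.0111.

>>> send_rows(
  rows="0 0 0.0056 0 0 0 -1; 0 0 0.0111 0 0 0 -1",
)

```text
time: 15.85
eef_pos: [0.5529, -0.0205, 0.0976]
tcp_rot: [0.435, 0.901, 0.0, 0.001]
contact_force: [0.7, -2.6, 4.9]
opening: 0.177
finger_force: 50.1
```

```bash
python3 tq.py
```

```text
15.85 yaw 38.49 Tz 0.057 T [-0.46 -0.21  0.06] q6eff -0.094 F [ 0.7 -2.6  4.9] pos [ 0.5529 -0.0205  0.0976] op 0.177
```

In the tool's units: 4 degrees / 360 = 0.0111.

>>> send_rows(
  rows="0 0 0.0056 0 0 0 -1; 0 0 0.0111 0 0 0 -1",
)

```text
time: 16.1
eef_pos: [0.553, -0.0205, 0.0976]
tcp_rot: [0.466, 0.885, 0.001, 0.001]
contact_force: [1.5, -1.5, 5.4]
opening: 0.177
finger_force: 50.1
```

```bash
python3 tq.py
```

```text
16.1 yaw 34.46 Tz 0.067 T [-0.38 -0.3   0.07] q6eff -0.095 F [ 1.5 -1.5  5.4] pos [ 0.553  -0.0205  0.0976] op 0.177
```

In the tool's units: 4 degrees / 360 = 0.0111.

>>> send_rows(
  rows="0 0 0.0056 0 0 0 -1; 0 0 0.0111 0 0 0 -1",
)

```text
time: 16.35
eef_pos: [0.5531, -0.0204, 0.0976]
tcp_rot: [0.497, 0.868, 0.001, 0.001]
contact_force: [3.4, -2.0, 5.3]
opening: 0.176
finger_force: 50.1
```

```bash
python3 tq.py
```

```text
16.35 yaw 30.45 Tz 0.053 T [-0.23 -0.47  0.05] q6eff -0.091 F [ 3.4 -2.   5.3] pos [ 0.5531 -0.0204  0.0976] op 0.176
```

In the tool's units: 4 degrees / 360 = 0.0111.

>>> send_rows(
  rows="0 0 0.0056 0 0 0 -1; 0 0 0.0111 0 0 0 -1",
)

```text
time: 16.6
eef_pos: [0.5532, -0.0204, 0.0976]
tcp_rot: [0.527, 0.85, 0.001, 0.001]
contact_force: [5.1, 0.3, 4.0]
opening: 0.176
finger_force: 50.2
```

```bash
python3 tq.py
```

```text
16.6 yaw 26.44 Tz 0.085 T [-0.05 -0.81  0.08] q6eff -0.087 F [5.1 0.3 4. ] pos [ 0.5532 -0.0204  0.0976] op 0.176
```

In the tool's units: 4 degrees / 360 = 0.0111.

>>> send_rows(
  rows="0 0 0.0056 0 0 0 -1; 0 0 0.0111 0 0 0 -1",
)

```text
time: 16.85
eef_pos: [0.5532, -0.0204, 0.0976]
tcp_rot: [0.556, 0.831, 0.001, 0.001]
contact_force: [5.8, -0.7, 4.4]
opening: 0.178
finger_force: 50.2
```

```bash
python3 tq.py
```

```text
16.85 yaw 22.43 Tz 0.009 T [ 0.01 -0.91  0.01] q6eff -0.086 F [ 5.8 -0.7  4.4] pos [ 0.5532 -0.0204  0.0976] op 0.178
```

In the tool's units: 4 degrees / 360 = 0.0111.

>>> send_rows(
  rows="0 0 0.0056 0 0 0 -1; 0 0 0.0111 0 0 0 -1",
)

```text
time: 17.1
eef_pos: [0.5533, -0.0204, 0.0976]
tcp_rot: [0.585, 0.811, 0.001, 0.001]
contact_force: [6.5, 0.9, 4.8]
opening: 0.18
finger_force: 50.1
```

```bash
python3 tq.py
```

```text
17.1 yaw 18.43 Tz 0.031 T [ 0.07 -0.94  0.03] q6eff -0.085 F [6.5 0.9 4.8] pos [ 0.5533 -0.0204  0.0976] op 0.18
```

In the tool's units: 4 degrees / 360 = 0.0111.

>>> send_rows(
  rows="0 0 0.0056 0 0 0 -1; 0 0 0.0111 0 0 0 -1",
)

```text
time: 17.35
eef_pos: [0.5534, -0.0203, 0.0976]
tcp_rot: [0.613, 0.79, 0.001, 0.001]
contact_force: [7.2, 0.3, 4.5]
opening: 0.177
finger_force: 50.1
```

```bash
python3 tq.py
```

```text
17.35 yaw 14.43 Tz 0.072 T [ 0.11 -1.05  0.07] q6eff -0.084 F [7.2 0.3 4.5] pos [ 0.5534 -0.0203  0.0976] op 0.177
```

In the tool's units: 4 degrees / 360 = 0.0111.

>>> send_rows(
  rows="0 0 0.0056 0 0 0 -1; 0 0 0.0111 0 0 0 -1",
)

```text
time: 17.6
eef_pos: [0.5536, -0.0203, 0.0976]
tcp_rot: [0.64, 0.768, 0.002, 0.001]
contact_force: [6.5, 0.2, 4.8]
opening: 0.177
finger_force: 50.1
```

```bash
python3 tq.py
```

```text
17.6 yaw 10.43 Tz 0.068 T [ 0.12 -0.99  0.07] q6eff -0.083 F [6.5 0.2 4.8] pos [ 0.5536 -0.0203  0.0976] op 0.177
```

In the tool's units: 1.2 mm / 1000 = 0.0012, 0.6 mm / 1000 = 0.0006, 4 degrees / 360 = 0.0111.

>>> send_rows(
  rows="0 0 0.0056 -0.0001 0.0006 0 -1; 0 0 0.0111 -0.0002 0.0012 0 -1",
)

```text
time: 17.85
eef_pos: [0.5538, -0.0202, 0.0976]
tcp_rot: [0.666, 0.746, 0.001, 0.0]
contact_force: [2.3, -0.5, 6.8]
opening: 0.175
finger_force: 50.5
```

```bash
python3 tq.py
```

```text
17.85 yaw 6.44 Tz 0.045 T [ 0.   -0.49  0.04] q6eff -0.092 F [ 2.3 -0.5  6.8] pos [ 0.5538 -0.0202  0.0976] op 0.175
```

In the tool's units: 4 degrees / 360 = 0.0111.

>>> send_rows(
  rows="0 0 0.0056 0 0 0 -1; 0 0 0.0111 0 0 0 -1",
)

```text
time: 18.1
eef_pos: [0.5539, -0.0203, 0.0976]
tcp_rot: [0.692, 0.722, 0.001, 0.0]
contact_force: [3.6, 1.1, 6.1]
opening: 0.176
finger_force: 50.4
```

```bash
python3 tq.py
```

```text
18.1 yaw 2.44 Tz 0.052 T [-0.   -0.63  0.05] q6eff -0.088 F [3.6 1.1 6.1] pos [ 0.5539 -0.0203  0.0976] op 0.176
```

In the tool's units: 4 degrees / 360 = 0.0111.

>>> send_rows(
  rows="0 0 0.0056 0 0 0 -1; 0 0 0.0111 0 0 0 -1",
)

```text
time: 18.35
eef_pos: [0.554, -0.0203, 0.0976]
tcp_rot: [0.717, 0.697, 0.001, 0.0]
contact_force: [4.2, 0.3, 6.1]
opening: 0.175
finger_force: 50.3
```

```bash
python3 tq.py
```

```text
18.35 yaw -1.56 Tz 0.067 T [ 0.04 -0.72  0.07] q6eff -0.088 F [4.2 0.3 6.1] pos [ 0.554  -0.0203  0.0976] op 0.175
```

In the tool's units: 4 degrees / 360 = 0.0111.

>>> send_rows(
  rows="0 0 0.0056 0 0 0 -1; 0 0 0.0111 0 0 0 -1",
)

```text
time: 18.6
eef_pos: [0.5541, -0.0203, 0.0976]
tcp_rot: [0.741, 0.672, 0.001, 0.0]
contact_force: [5.3, -0.5, 5.4]
opening: 0.182
finger_force: 50.3
```

```bash
python3 tq.py
```

```text
18.6 yaw -5.56 Tz 0.058 T [ 0.04 -0.72  0.06] q6eff -0.087 F [ 5.3 -0.5  5.4] pos [ 0.5541 -0.0203  0.0976] op 0.182
```

In the tool's units: 4 degrees / 360 = 0.0111.

>>> send_rows(
  rows="0 0 0.0056 0 0 0 -1; 0 0 0.0111 0 0 0 -1",
)

```text
time: 18.85
eef_pos: [0.5542, -0.0203, 0.0976]
tcp_rot: [0.764, 0.646, 0.001, 0.0]
contact_force: [4.8, 0.2, 5.9]
opening: 0.172
finger_force: 50.3
```

```bash
python3 tq.py
```

```text
18.85 yaw -9.56 Tz 0.037 T [-0.   -0.76  0.04] q6eff -0.087 F [4.8 0.2 5.9] pos [ 0.5542 -0.0203  0.0976] op 0.172
```

In the tool's units: 4 degrees / 360 = 0.0111.

>>> send_rows(
  rows="0 0 0.0056 0 0 0 -1; 0 0 0.0111 0 0 0 -1",
)

```text
time: 19.1
eef_pos: [0.5543, -0.0203, 0.0976]
tcp_rot: [0.786, 0.619, 0.001, 0.0]
contact_force: [4.7, 0.8, 5.3]
opening: 0.178
finger_force: 50.2
```

```bash
python3 tq.py
```

```text
19.1 yaw -13.56 Tz 0.024 T [-0.01 -0.81  0.02] q6eff -0.086 F [4.7 0.8 5.3] pos [ 0.5543 -0.0203  0.0976] op 0.178
```

In the tool's units: 1 mm / 1000 = 0.001, 0.5 mm / 1000 = 0.0005, 4 degrees / 360 = 0.0111.

>>> send_rows(
  rows="0 0 0.0056 0.0001 0.0005 0 -1; 0 0 0.0111 0.0002 0.001 0 -1",
)

```text
time: 19.35
eef_pos: [0.5545, -0.0203, 0.0976]
tcp_rot: [0.807, 0.591, 0.0, -0.0]
contact_force: [2.5, 0.1, 7.2]
opening: 0.177
finger_force: 50.9
```

```bash
python3 tq.py
```

```text
19.35 yaw -17.52 Tz 0.152 T [ 0.01 -0.29  0.15] q6eff 0.024 F [2.5 0.1 7.2] pos [ 0.5545 -0.0203  0.0976] op 0.177
```

In the tool's units: 4 degrees / 360 = 0.0111.

>>> send_rows(
  rows="0 0 0.0056 0 0 0 -1; 0 0 0.0111 0 0 0 -1",
)

```text
time: 19.6
eef_pos: [0.5546, -0.0204, 0.0976]
tcp_rot: [0.826, 0.563, 0.0, -0.0]
contact_force: [2.7, 0.8, 7.4]
opening: 0.179
finger_force: 52.3
```

```bash
python3 tq.py
```

```text
19.6 yaw -21.45 Tz 0.372 T [ 0.03 -0.48  0.37] q6eff 0.27 F [2.7 0.8 7.4] pos [ 0.5546 -0.0204  0.0976] op 0.179
```

In the tool's units: 4 degrees / 360 = 0.0111.

>>> send_rows(
  rows="0 0 0.0056 0 0 0 -1; 0 0 0.0111 0 0 0 -1",
)

```text
time: 19.85
eef_pos: [0.5547, -0.0204, 0.0976]
tcp_rot: [0.845, 0.534, 0.0, 0.0]
contact_force: [3.1, 0.3, 6.7]
opening: 0.177
finger_force: 52.3
```

```bash
python3 tq.py
```

```text
19.85 yaw -25.44 Tz 0.431 T [ 0.06 -0.52  0.43] q6eff 0.271 F [3.1 0.3 6.7] pos [ 0.5547 -0.0204  0.0976] op 0.177
```

In the tool's units: 4 degrees / 360 = 0.0111.

>>> send_rows(
  rows="0 0 0.0056 0 0 0 -1; 0 0 0.0111 0 0 0 -1",
)

```text
time: 20.1
eef_pos: [0.5548, -0.0205, 0.0976]
tcp_rot: [0.864, 0.504, 0.0, 0.0]
contact_force: [4.2, 0.0, 6.4]
opening: 0.174
finger_force: 52.3
```

```bash
python3 tq.py
```

```text
20.1 yaw -29.44 Tz 0.424 T [ 0.07 -0.56  0.42] q6eff 0.278 F [4.2 0.  6.4] pos [ 0.5548 -0.0205  0.0976] op 0.174
```

In the tool's units: 4 degrees / 360 = 0.0111.

>>> send_rows(
  rows="0 0 0.0056 0 0 0 -1; 0 0 0.0111 0 0 0 -1",
)

```text
time: 20.35
eef_pos: [0.5549, -0.0205, 0.0976]
tcp_rot: [0.881, 0.474, 0.0, 0.0]
contact_force: [3.5, -0.5, 5.0]
opening: 0.175
finger_force: 52.4
```

```bash
python3 tq.py
```

```text
20.35 yaw -33.44 Tz 0.436 T [-0.02 -0.63  0.44] q6eff 0.285 F [ 3.5 -0.5  5. ] pos [ 0.5549 -0.0205  0.0976] op 0.175
```

In the tool's units: 4 degrees / 360 = 0.0111.

>>> send_rows(
  rows="0 0 0.0056 0 0 0 -1; 0 0 0.0111 0 0 0 -1",
)

```text
time: 20.6
eef_pos: [0.555, -0.0206, 0.0976]
tcp_rot: [0.897, 0.443, 0.001, 0.0]
contact_force: [3.9, -0.7, 6.2]
opening: 0.179
finger_force: 52.4
```

```bash
python3 tq.py
```

```text
20.6 yaw -37.44 Tz 0.407 T [-0.01 -0.67  0.41] q6eff 0.292 F [ 3.9 -0.7  6.2] pos [ 0.555  -0.0206  0.0976] op 0.179
```

It bit at tool yaw about -16.4° (the effort jumped from -0.09 to 0.27, then grew at 0.1 N m/rad). The end point is therefore a yaw of about -62°, which leaves about 25°.

In the tool's units: 12 degrees / 360 = 0.0333.

>>> send_rows(
  rows="0 0 0.0083 0 0 0 -1; 0 0 0.0167 0 0 0 -1; 0 0 0.025 0 0 0 -1; 0 0 0.0333 0 0 0 -1; 0 0 0.0333 0 0 0 -1",
)

```text
time: 21.22
eef_pos: [0.5553, -0.0208, 0.0976]
tcp_rot: [0.938, 0.347, 0.001, 0.001]
contact_force: [4.7, -1.4, 5.0]
opening: 0.179
finger_force: 51.7
```

```bash
python3 tq.py
```

```text
21.23 yaw -49.41 Tz 0.326 T [-0.15 -0.79  0.33] q6eff 0.386 F [ 4.7 -1.4  5. ] pos [ 0.5553 -0.0208  0.0976] op 0.179
```

In the tool's units: 12.5 degrees / 360 = 0.0347.

>>> send_rows(
  rows="0 0 0.0083 0 0 0 -1; 0 0 0.0167 0 0 0 -1; 0 0 0.025 0 0 0 -1; 0 0 0.0347 0 0 0 -1; 0 0 0.0347 0 0 0 -1",
)

```text
time: 21.85
eef_pos: [0.5555, -0.0211, 0.0976]
tcp_rot: [0.97, 0.243, 0.001, 0.001]
contact_force: [5.7, -2.4, 4.4]
opening: 0.173
finger_force: 51.8
```

```bash
python3 tq.py
```

```text
21.85 yaw -61.91 Tz 0.299 T [-0.21 -0.88  0.3 ] q6eff 0.412 F [ 5.7 -2.4  4.4] pos [ 0.5555 -0.0211  0.0976] op 0.173
```

In the tool's units: -130 mm / 1000 = -0.13, -90 mm / 1000 = -0.09.

>>> send_rows(
  rows="0 0 0 0 0 0 0.4; 0 0 0 0 0 0 0.4; 0 0 0 0 0 0 0.4; 0 0 0 0 0 0 0.4; 0 0 0 0 0 -0.02 0.4; 0 0 0 0 0 -0.05 0.4; 0 0 0 0 0 -0.09 0.4; 0 0 0 0 0 -0.13 0.4",
)

```text
time: 22.85
eef_pos: [0.554, -0.0206, 0.2279]
tcp_rot: [0.97, 0.243, -0.001, -0.0]
contact_force: [0.5, 0.2, 0.6]
opening: 0.698
finger_force: 0.0
```

```bash
python3 tq.py; python3 - <<'E'
from h import *
for n in ['wrist','scene']:
    p=shot(n,n+'9')
    for t in ['milk_tin','knob_grip','stop','teaspoon','block_face']:
        for r in ctrl.look_for(p,t)[:2]:
            w=c2w(p,r['position']);print(n,t,round(r['p'],2),w.round(4),pix(p,w).round())
E
```

```text
22.85 yaw -61.93 Tz -0.027 T [ 0.02 -0.02 -0.03] q6eff -0.0 F [0.5 0.2 0.6] pos [ 0.554  -0.0206  0.2279] op 0.698
wrist milk_tin 0.93 [0.5622 0.0425 0.0867] [260. 137.]
wrist milk_tin 0.85 [0.4374 0.1723 0.0653] [ 81. 185.]
wrist knob_grip 0.79 [ 0.5583 -0.0182  0.1304] [321. 188.]
wrist stop 0.69 [ 0.563  -0.0136  0.0643] [319. 161.]
wrist teaspoon 0.93 [0.6085 0.0354 0.0232] [297.  89.]
wrist block_face 0.74 [ 0.5664 -0.015   0.0165] [322. 149.]
scene milk_tin 0.72 [ 0.4409 -0.2425  0.0694] [376. 308.]
scene milk_tin 0.65 [0.5374 0.0344 0.0879] [280. 202.]
scene knob_grip 0.69 [ 0.5436 -0.032   0.1309] [309. 199.]
scene stop 0.63 [ 0.54   -0.0273  0.0544] [306. 225.]
scene block_face 0.67 [ 0.525  -0.0381  0.0196] [307. 243.]
```

```bash
python3 - <<'E'
from h import *
p=shot('wrist');g=p['color'].max(2);c=pix(p,[.553,-.0215,.132]).astype(int)
for th in (25,32,40):
    m=(g<th).astype(np.uint8);m=cv2.morphologyEx(m,cv2.MORPH_CLOSE,np.ones((3,3)));n,l,st,_=cv2.connectedComponentsWithStats(m)
    w=l[c[1]-6:c[1]+7,c[0]-6:c[0]+7];k=np.bincount(w[w>0]).argmax() if (w>0).any() else 0
    ys,xs=np.where(l==k);W=np.array([atz(p,(x,y),.132)[:2] for x,y in zip(xs[::2],ys[::2])]) if st[k][4]<20000 else None
    if W is None: print(th,'big');continue
    r=cv2.minAreaRect((W*1000).astype(np.float32));ev,V=np.linalg.eigh(np.cov(W.T));v=V[:,1];print(th,st[k],r,'axis',np.degrees(np.arctan2(v[1],v[0])))
E
```

```text
25 [ 307  155   33   72 1475] ((557.7518920898438, -20.43498992919922), (55.49539566040039, 23.758365631103516), 27.367294311523438) axis -146.77556074170676
32 [ 304  154   37   74 1526] ((558.3265991210938, -21.38996124267578), (55.88349151611328, 24.78941535949707), 43.40465545654297) axis -146.77545082884726
40 [ 282  117   75  111 2933] ((567.4144897460938, -13.647537231445312), (73.101318359375, 47.48952102661133), 4.878362655639648) axis -152.9535418479577
```

```bash
python3 -c "
from plant import ctrl
print(ctrl.sign_off())"
```

```text
the job is handed in; nothing more can be done
None
```

Handed in at about 23 s: the stop holds the tin against the block (about 6 N at contact, then eased), and the knob went about 45.5° past the felt bite before I let go. I checked the end state from camera readings and the bar's angle only, as the 10 picture views were used up.

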